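Sift the small balls out of the tilting drum dispenser

ROBOT

A 6-joint arm with a two-finger parallel gripper is mounted at the origin on the work surface. World frame = base frame: x ahead of the robot, y to its left, z up, the work surface at z = 0. Lengths are in m, angles in rad, forces in N, time in s.
With the tool pointing down it reaches from about 0.325 to 0.775 m from the base axis. Payload 5.5 kg.
Tool frame: the origin (TCP) lies between the finger pads; the fingertips stand 14 mm ahead of it and the grasp point (between the pads) lies 5 mm behind it; z points along the fingers, y is the line along which they close (so a half turn about z gives the same grasp; the last joint's range is limited). The gripper opens to 85 mm and grips with 20 to 120 N. Pads are 22 mm wide; open, the fingers measure 114 mm over their backs; the gripper's body (76 mm by 85 mm) begins 54 mm behind the grasp point. The pads swing forward as they close: fully open they stand 13 mm farther back than shut.
Start: joints at [-1.371, 0.091, 1.231, -0, 1.82, -0.057], TCP at [0.152, -0.58, 0.245] pointing down, gripper open.
Joint ranges: [-2.87, 2.87], [-0.86, 2.18], [0.17, 2.46], [-1.51, 4.65], [0.06, 2.69], [-2.65, 2.65]. Speed limits (rad/s): [2.57, 2.57, 3.01, 3.14, 3.14, 3.14].

INTERFACE

Orientations are given as [roll, pitch, yaw] about the fixed x, y, z axes, in that order (R = Rz(yaw) Ry(pitch) Rx(roll)).
In Python, from rig import * gives the robot as it stands.
- The arm moves only by the shell command python3 -m creep 'ROWS'. ROWS is JSON, a list of rows, each a list of 3 entries, a list of its own where there are three numbers: the shift along the tool's x, y, z in cm, then the turn, a rotation vector about the tool's x, y, z in rad, then the finger opening in cm, from 0 to 8.54. A call has 1 to 12 rows; each row shifts and turns the commanded pose from where the row before left it, along the tool's axes as they then stand; what a row does not reach is not made up. A row lasts 1/10 s, in which the tool goes at most 50 mm and 8.59 degrees, less where a joint would pass 70% of its speed; a pose out of reach is approached as far as the arm can. A call with a gripper value outside its range is refused whole. The fingers move at their own pace and stop on an object; the grip force is fixed at half the most. Time passes only in rows, so rows that do not move let the fingers close. It gives the time, the measured TCP pose, the force, the opening and the grip force at its end, in the units of the state.
- state(): the state, without advancing time (a new reading comes with each control period).
- grab_frame(name): name is "scene" or "top"; returns a dict with "frame" (384x512x3 uint8, red, green, blue), "depth" (384x512 float32, m along the optical axis (not along the pixel's ray), 0 where there is no reading), "fx", "fy", "cx", "cy" (pixels), "camera_from_world" (4x4, takes a point from world to camera coordinates). Camera axes: x right, y down, z forward; pixel columns grow to the right and rows downward; lengths in m; the calibration is good to about 2 mm. A picture is of the moment at which its call begins.
- job_done(): hands the job in; it is judged then, once.
The state is a dict: "time_s": time; "qpos": joint angles; "qvel": joint speeds; "tau": joint torques, N m; "tool_pos": TCP position; "tool_rot": TCP orientation; "ft_force": force on the tool from outside, world axes, zero at the start; "wrist_torque": the same for the moment, N m; "width": opening from 0.0 (shut) to 1.0 (fully open); "grip_force": force on a finger pad.
Only numpy, scipy, OpenCV 4.12 (cv2) and the standard library are available. Lean on these libraries where they do the work, as an engineer would, in place of code of your own. Each camera call takes 0.05 s, during which the arm holds its last target. There are 200 camera calls.

TASK

The clear drum on the blue tray holds three small brass balls and one large steel ball, and its yellow cap has been left with the wide opening at the pouring (tray) side. While the orange hasp still locks the drum, turn the cap by its red grip until the middle of the fine grille is at the pouring side; then swing the hasp off the drum's lug, tip the drum over with the black crank handle until all three small balls have dropped into the tray, and stand the drum upright again and let go. The large ball must stay in the drum, no ball may land outside the tray, and the other things on the bench must be left where they are.

Things in the scene. Friction and masses are not known exactly. Their poses are not given: they have to be found in the camera images.
- stand: Dispenser stand, fixed to the bench, base 160 x 320 mm. Origin: base underside below the drum's centre; x = the tilt axis (crank on the -x side), +y = pouring side (tray), z up. Two grey posts, 173 mm high, at x -66 and +66 mm; hasp pillar, 165 mm high, at (0, -135) mm.
- tray (a point): Middle of the stand's blue open tray, on its floor, at stand (0, 45) mm. The tray spans x -55..55, y -58..149 mm of the stand; its floor slopes from 31 mm height down to 13 mm at the +y end; walls 52 mm high (60 mm at the +y end).
- drum (a joint): Tilt of the drum about the stand's x axis, 150 mm above the bench: 0 = upright (stop), grows to 3.14 rad (upside down, stop) as it tips over towards +y. Balls fall between about 1.7 and 3; one steady sweep (about 1 rad/s) to 3.05 mostly empties it, else tip it back to about 1.2 and over again. Friction 0.18 N m, stays where left. Under the hasp it moves only about 0.04 rad.
- drum_center (a point): Centre of the drum, on the tilt axis. The drum is a clear cylinder, 100 mm outside, 92 mm inside, reaching 45 mm below and above this point; the cap closes its top.
- crank_grip (a point): Grip point of the black crank handle, a 14 mm round bar parallel to the stand's x axis, fixed to the drum: stand x -112 mm (bar from -80 to -145 mm), 80 mm from the tilt axis. Drum upright: y -79 mm, 11 mm above the axis; tipping takes it in an arc over the top to +y. It must turn between the fingers.
- cap (a joint): Turn of the yellow cap on the drum, counter-clockwise from above. 0 = wide opening (a bare sector of 75 deg) at the pouring side; 2.356 = fine grille (sector of 105 deg with two curved slots, 17 mm wide, parted by a 4 mm bar; passes small balls only) centred on the pouring side. Stops at -0.5 and 2.85. Friction 0.12 N m; stays where left.
- cap_grip (a point): On the cap's axis in its red grip bar: 56 mm along this point's x, 10 mm thick, height 200 to 240 mm with the drum upright (this point 227). Cap diameter 102 mm. From above, the grille's middle is 67.5 deg clockwise, the opening's 67.5 deg counter-clockwise of this x. At cap joint 0 this x is 22.5 deg counter-clockwise of the stand's x.
- hasp (a joint): Swing of the orange hasp about a vertical pin at stand (0, -135) mm: 0 = points to +y, over the drum's steel lug (locked); grows to 1.9 rad as its end swings to the stand's +x; clear of the lug above 0.6. Stop at -0.2. Friction 0.04 N m; stays where left.
- hasp_tab (a point): Middle of the hasp's upright tab, 200 mm above the bench, 42 mm from the hasp's pin: 8 mm thick, 24 mm along the hasp, height 176 to 218 mm. The hasp strap is 18 mm wide, 6 mm thick (top at 176 mm) and reaches 75 mm from the pin.
- small_a_center (a point): Centre of a small brass ball, 14 mm diameter; it starts in the drum.
- small_b_center (a point): Centre of a small brass ball, 14 mm diameter; it starts in the drum.
- small_c_center (a point): Centre of a small brass ball, 14 mm diameter; it starts in the drum.
- large_ball_center (a point): Centre of a large steel ball, 28 mm diameter; it starts in the drum and stays there.
- small_a: A small brass ball (origin on its surface; use the centre point).
- small_b: A small brass ball (origin on its surface; use the centre point).
- small_c: A small brass ball (origin on its surface; use the centre point).
- spray_can: Red spray can, 66 mm diameter, 190 mm high; origin under its centre. Leave it alone.
- gel_jar: Blue jar with white lid, 72 mm diameter, 70 mm high; origin under its centre. Leave it alone.
- hammer: Hammer lying on the bench. Leave it alone.
- brush: Brush lying on the bench. Leave it alone.
- tube_offcut: Steel tube offcut, 60 mm diameter, 60 mm high, standing. Leave it alone.
- square: Red magnetic welding square, legs 100 mm, 16 mm high. Leave it alone.

How it is judged:
By the outcome, as a careful person would: the job done as asked, in the order asked, and still so for the second after the job is handed in, with the robot touching nothing.
It also fails if it takes over 72 s, if anything falls off the work surface, if the arm or the gripper's body presses on something with over 40 N, if the wrist force passes 120 N, or if a joint passes its speed limit or range.

## Working session

There is one attempt and no reset: what is moved stays moved. The work goes in short steps, Python scripts to look and compute and a shell command to move; the robot and the scene stay as the last step left them, time stands still between calls to the robot, and variables do not carry over. Pictures are saved under pics/ and viewed, at most 10 in all, crops included, and the job is handed in when it is done.

```bash
mkdir -p pics; ls
python3 - <<'E'
from rig import *
import cv2,numpy as np
s=state();print({k:np.round(v,3).tolist() for k,v in s.items()})
for n in("scene","top"):
    f=grab_frame(n);cv2.imwrite(f"pics/{n}0.png",f["frame"][:,:,::-1]);np.savez(f"pics/{n}0.npz",**f)
    print(n,f["fx"],f["cx"],f["cy"],np.round(f["camera_from_world"],3).tolist())
a=cv2.imread("pics/scene0.png");b=cv2.imread("pics/top0.png")
E
```

```text
pics
{'time_s': 0.0, 'qpos': [-1.371, 0.092, 1.232, 0.0, 1.82, -0.057], 'qvel': [-0.0, 0.001, 0.003, -0.001, 0.001, -0.0], 'tau': [-0.001, -45.873, -41.802, -0.0, 0.011, -0.0], 'tool_pos': [0.152, -0.58, 0.244], 'tool_rot': [-3.14, -0.0, 0.257], 'ft_force': [0.019, -0.26, 0.794], 'wrist_torque': [0.061, 0.032, 0.025], 'grip_force': 0.0, 'width': 0.999}
scene 380.63995869301135 255.0616479290313 189.34592351916902 [[-0.37, 0.929, 0.008, 0.188], [0.774, 0.313, -0.55, -0.28], [-0.513, -0.198, -0.835, 1.501], [0.0, 0.0, 0.0, 1.0]]
top 420.3446767366985 259.0774914890331 185.22191611546373 [[0.018, -1.0, -0.008, -0.0], [-0.99, -0.017, -0.143, 0.527], [0.143, 0.011, -0.99, 1.393], [0.0, 0.0, 0.0, 1.0]]
```

View pics/scene0.png

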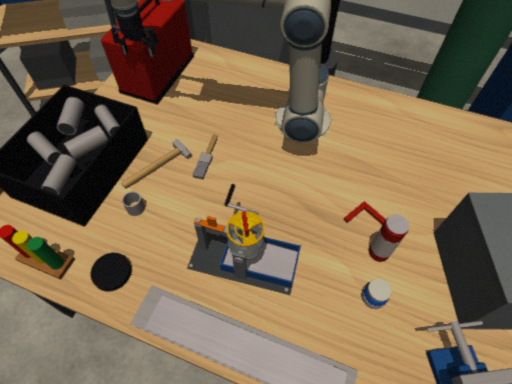

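View pics/top0.png

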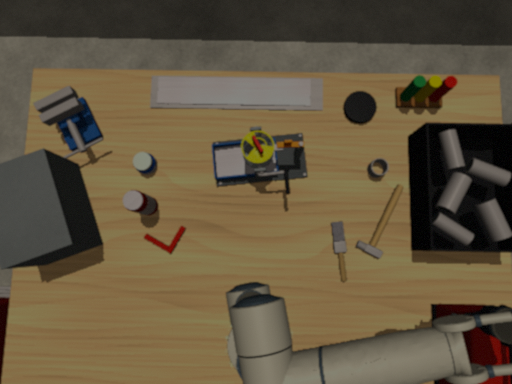

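The stand is at scene ~(247,245) and top ~(258,158). Its crank points towards the robot and its tray to world +y.

```bash
cat > h.py <<'E'
import numpy as np,cv2
from rig import *
def ray(f,uv,z):
    M=f["camera_from_world"];R=M[:3,:3];t=M[:3,3]
    uv=np.atleast_2d(uv).astype(float)
    d=np.c_[(uv[:,0]-f["cx"])/f["fx"],(uv[:,1]-f["cy"])/f["fy"],np.ones(len(uv))]@R
    o=-R.T@t
    return o+d*((z-o[2])/d[:,2])[:,None]
def proj(f,p):
    M=f["camera_from_world"];c=np.atleast_2d(p)@M[:3,:3].T+M[:3,3]
    return np.c_[c[:,0]/c[:,2]*f["fx"]+f["cx"],c[:,1]/c[:,2]*f["fy"]+f["cy"]]
def mask(f,lo,hi,box):
    h=cv2.cvtColor(f["frame"],cv2.COLOR_RGB2HSV);m=cv2.inRange(h,np.array(lo),np.array(hi))
    k=np.zeros_like(m);x0,y0,x1,y1=box;k[y0:y1,x0:x1]=m[y0:y1,x0:x1];return k
def cloud(f,m):
    v,u=np.nonzero(m);d=f["depth"][v,u];ok=d>0;u,v,d=u[ok],v[ok],d[ok]
    M=f["camera_from_world"];c=np.c_[(u-f["cx"])/f["fx"]*d,(v-f["cy"])/f["fy"]*d,d]
    return (c-M[:3,3])@M[:3,:3]
E
python3 - <<'E'
from h import *
B={"scene":(180,175,310,300),"top":(205,120,315,215)}
im=[]
for n in B:
    f=dict(np.load(f"pics/{n}0.npz"));b=B[n]
    for c,lo,hi in(("yellow",(22,120,80),(34,255,255)),("red",(0,150,60),(5,255,255)),("orange",(8,150,120),(16,255,255)),("blue",(105,120,40),(125,255,255))):
        m=mask(f,lo,hi,b);p=cloud(f,m)
        if c=="blue":
            p=p[p[:,2]>.03]
        print(n,c,len(p),np.round(p.mean(0),4),np.round(np.percentile(p,[5,95],axis=0),3).tolist())
        r=cv2.minAreaRect(p[:,:2].astype(np.float32)*1000);print("   rect",np.round(np.r_[r[0],r[1],r[2]],1))
    im.append(cv2.resize(f["frame"][b[1]:b[3],b[0]:b[2],::-1],(400,int(400*(b[3]-b[1])/(b[2]-b[0]))),interpolation=cv2.INTER_CUBIC)[:345])
    # base: points with z in 4..16mm near
    box=np.zeros(f["depth"].shape,np.uint8);box[b[1]:b[3],b[0]:b[2]]=1
    p=cloud(f,box);q=p[(p[:,2]>.006)&(p[:,2]<.02)];print("base",len(q),cv2.minAreaRect(q[:,:2].astype(np.float32)*1000))
    q=p[(p[:,2]>.160)&(p[:,2]<.175)];print(len(q))
h=max(i.shape[0] for i in im)
cv2.imwrite("pics/c0.png",np.hstack([cv2.copyMakeBorder(i,0,h-i.shape[0],0,0,0) for i in im]))
E
```

```text
scene yellow 557 [0.6238 0.0166 0.1964] [[0.583, -0.024, 0.195], [0.67, 0.056, 0.202]]
   rect [611.8   9.  138.   98.1  30.3]
scene red 53 [0.6326 0.0204 0.2367] [[0.608, 0.005, 0.225], [0.652, 0.034, 0.241]]
   rect [628.5  17.8  56.2   5.7  30.5]
scene orange 200 [ 0.6361 -0.0663  0.1821] [[0.605, -0.119, 0.171], [0.651, 0.019, 0.238]]
   rect [596.7 -83.6 193.8 166.   26.9]
scene blue 394 [0.6361 0.081  0.0443] [[0.555, -0.038, 0.032], [0.691, 0.162, 0.053]]
   rect [626.2  62.5 125.8 214.2   7.8]
base 2049 ((545.4076538085938, -24.424102783203125), (436.7328186035156, 350.957763671875), 22.98305892944336)
468
top yellow 590 [0.6245 0.0137 0.1843] [[0.58, -0.027, 0.036], [0.685, 0.059, 0.204]]
   rect [651.2  22.7 158.7 109.7   2.8]
top red 50 [0.623  0.015  0.2351] [[0.603, 0.004, 0.225], [0.641, 0.026, 0.242]]
   rect [629.   16.5  61.3  19.6   8.3]
top orange 12 [ 0.628  -0.0076  0.2238] [[0.605, -0.074, 0.173], [0.646, 0.026, 0.242]]
   rect [624.3 -40.3 135.7  42.5  90. ]
top blue 117 [0.6175 0.0997 0.0504] [[0.548, -0.048, 0.042], [0.673, 0.167, 0.057]]
   rect [617.6  57.2 121.2 214.3   6.5]
base 1689 ((594.828125, 9.297042846679688), (320.7109069824219, 378.9068603515625), 0.8416138887405396)
355
```

View pics/c0.png

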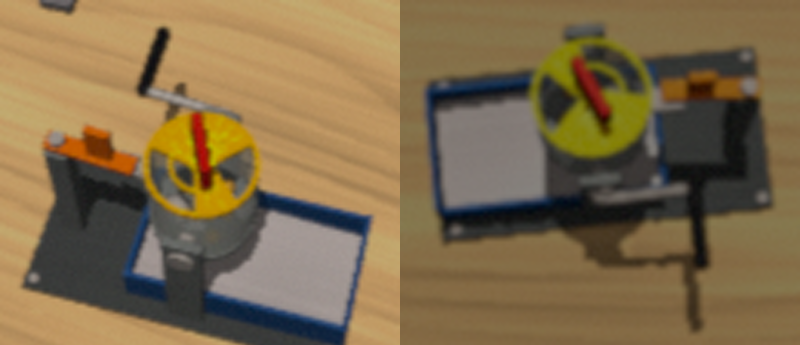

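The crops show the cap, with the red grip ~30° in world, the orange hasp over the lug, and the crank bar extending toward the robot. Stand yaw is ≈7°. Next I refine the cap centre and yaw.

Run:
```python
from h import *
B={"scene":(180,175,310,300),"top":(205,120,315,215)}
for n in B:
    f=dict(np.load(f"pics/{n}0.npz"));b=B[n]
    m=mask(f,(20,110,60),(35,255,255),b)
    cs=max(cv2.findContours(m,0,2)[0],key=cv2.contourArea)
    P=ray(f,cs[:,0,:],.198)[:,:2].astype(np.float32)*1000
    print(n,"cap",cv2.fitEllipse(P),cv2.minEnclosingCircle(P))
    r=mask(f,(0,150,60),(5,255,255),b)|mask(f,(175,150,60),(180,255,255),b)
    p=cloud(f,r);p=p[(p[:,2]>.2)];print(" red",len(p),cv2.minAreaRect(p[:,:2].astype(np.float32)*1000))
    o=mask(f,(7,130,60),(19,255,255),b);p=cloud(f,o)
    p=p[(p[:,1]<-.05)]
    for s,q in(("strap",p[(p[:,2]>.165)&(p[:,2]<.18)]),("tab",p[p[:,2]>.19])):
        if len(q)>3: print(" ",s,len(q),np.round(q.mean(0),4),cv2.minAreaRect(q[:,:2].astype(np.float32)*1000))
    h=cv2.cvtColor(f["frame"],cv2.COLOR_RGB2HSV);k=np.zeros_like(o);k[b[1]:b[3],b[0]:b[2]]=(h[b[1]:b[3],b[0]:b[2],2]<45)
    p=cloud(f,k);q=p[(p[:,2]>.14)&(p[:,2]<.19)&(p[:,0]<.56)];print(" crank",len(q),q.mean(0) if len(q) else 0, np.percentile(q,[5,95],axis=0) if len(q) else 0)
```

```text
scene cap ((627.5888671875, 17.814586639404297), (99.46563720703125, 102.28976440429688), 41.219154357910156) ((626.7788696289062, 17.483068466186523), 53.28301239013672)
 red 53 ((628.4599609375, 17.768457412719727), (56.23693084716797, 5.676685810089111), 30.545339584350586)
  strap 122 [ 0.6436 -0.0848  0.1742] ((593.1321411132812, -90.88339233398438), (117.11113739013672, 74.6318359375), 3.777729034423828)
  tab 63 [ 0.6434 -0.072   0.208 ] ((641.5938720703125, -72.20549774169922), (22.86400604248047, 9.122322082519531), 89.0845718383789)
 crank 54 [ 0.52735518 -0.07305074  0.16661532] [[ 0.49831064 -0.07798558  0.16346369]
 [ 0.55639713 -0.06825249  0.16975614]]
top cap ((645.2089233398438, 22.506832122802734), (113.73737335205078, 303.0888671875), 172.29769897460938) ((667.3612670898438, 30.028770446777344), 148.6121826171875)
 red 49 ((622.3424072265625, 13.324907302856445), (48.844566345214844, 9.620550155639648), 31.32636260986328)
  strap 94 [ 0.6332 -0.0863  0.1751] ((570.0855102539062, -95.83467102050781), (154.55020141601562, 79.42105102539062), 3.855797529220581)
  tab 37 [ 0.6365 -0.078   0.2122] ((637.2645874023438, -77.87398529052734), (23.701066970825195, 9.472282409667969), 87.9930191040039)
 crank 82 [ 0.52746863 -0.0706544   0.16584419] [[ 0.49161131 -0.08164005  0.15988913]
 [ 0.55498134 -0.00693647  0.17220034]]
```

```bash
python3 -m creep '[[[0,0,-4],[0,0,-0.142],4],[[0,0,-4],[0,0,-0.142],4],[[3.5,-1.3,0],[0,0,0],4],[[3.5,-1.3,0],[0,0,0],4],[[3.5,-1.3,0],[0,0,0],4],[[3.5,-1.3,0],[0,0,0],4],[[3.5,-1.3,0],[0,0,0],4],[[3.5,-1.3,0],[0,0,0],4],[[3.5,-1.3,0],[0,0,0],4],[[3.5,-1.3,0],[0,0,0],4],[[3.5,-1.3,0],[0,0,0],4]]'
cat >> h.py <<'E'
from scipy.spatial.transform import Rotation as Ro
def go(p,yaw=None,rpy=None):
    s=state();R=Ro.from_euler("xyz",s["tool_rot"])
    T=Ro.from_euler("xyz",rpy if rpy is not None else [np.pi,0,yaw if yaw is not None else s["tool_rot"][2]])
    print("pos",np.round(s["tool_pos"],4),"rot",np.round(s["tool_rot"],3),"q",np.round(s["qpos"],2),"F",np.round(s["ft_force"],1),"t",round(s["time_s"],2),"w",round(s["width"],3),"g",round(s["grip_force"],1))
    print("shift cm",np.round(R.inv().apply(np.array(p)-s["tool_pos"])*100,2),"turn",np.round((R.inv()*T).as_rotvec(),3))
E
python3 -c "
from h import *
go([.625,.0155,.30],.541)"
```

```text
time_s: 1.2
tool_pos: [0.3629, -0.3165, 0.3249]
tool_rot: [-3.141, 0.0, 0.541]
ft_force: [0.4, -0.3, -0.0]
width: 0.463
grip_force: 0.0
pos [ 0.3629 -0.3165  0.3249] rot [-3.141  0.     0.541] q [-0.79 -0.19  1.36  0.    1.97  0.24] F [ 0.4 -0.3 -0. ] t 1.2 w 0.463 g 0.0
shift cm [ 39.56 -14.97   2.49] turn [-0.001  0.    -0.   ]
```

```bash
python3 -m creep '[[[3.5,-1.33,0],[0,0,0],4],[[3.5,-1.33,0],[0,0,0],4],[[3.5,-1.33,0],[0,0,0],4],[[3.5,-1.33,0],[0,0,0],4],[[3.5,-1.33,0],[0,0,0],4],[[3.5,-1.33,0],[0,0,0],4],[[3.5,-1.33,0],[0,0,0],4],[[3.5,-1.33,0],[0,0,0],4],[[3.5,-1.33,0],[0,0,0],4],[[2,-1,1],[0,0,0],4],[[0,0,1],[0,0,0],4],[[0,0,0],[0,0,0],4]]'
python3 - <<'E'
from h import *
go([.625,.0155,.224],.541)
for n in("scene","top"):
    f=grab_frame(n);b=(180,150,310,300) if n=="scene" else (205,100,315,215)
    cv2.imwrite(f"pics/{n}1.png",cv2.resize(f["frame"][b[1]:b[3],b[0]:b[2],::-1],None,fx=4,fy=4))
    m=mask(f,(0,150,60),(5,255,255),b)|mask(f,(175,150,60),(180,255,255),b)
    p=cloud(f,m);print(n,len(p),cv2.minAreaRect(p[:,:2].astype(np.float32)*1000),proj(f,state()["tool_pos"]))
E
```

```text
time_s: 2.4
tool_pos: [0.5821, -0.0341, 0.3025]
tool_rot: [-3.139, 0.004, 0.542]
ft_force: [-0.8, 0.2, 0.5]
width: 0.465
grip_force: 0.0
pos [ 0.5821 -0.0341  0.3025] rot [-3.139  0.004  0.542] q [-0.12  0.07  1.15 -0.    1.93  0.91] F [-0.8  0.2  0.5] t 2.4 w 0.465 g 0.0
shift cm [ 6.26 -2.02  7.83] turn [-0.002  0.004  0.001]
scene 54 ((629.4165649414062, 18.40134620666504), (54.59834671020508, 5.868301868438721), 30.158069610595703) [[231.99629303 186.54328819]]
top 32 ((580.824462890625, 8.097940444946289), (100.13886260986328, 14.134873390197754), 4.907305717468262) [[274.46693606 152.32405624]]
```

View pics/scene1.png

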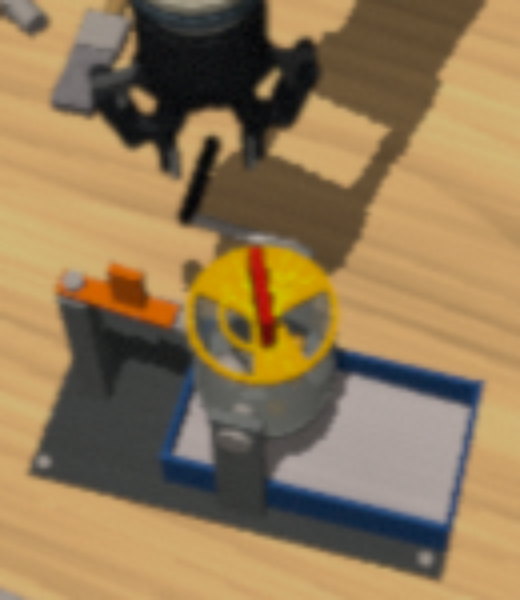

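The gripper (crop ~(210,140)) is still 6 cm short of the red bar (crop ~(262,295)), and its direction is right.

```bash
python3 -m creep '[[[3.2,-1,0],[0,0,0],4],[[3.1,-1,0],[0,0,0],4],[[0,0,2],[0,0,0],4],[[0,0,0],[0,0,0],4]]'
python3 - <<'E'
from h import *
go([.626,.0165,.224],.541)
f=grab_frame("scene");b=(200,150,300,270)
cv2.imwrite("pics/s2.png",cv2.resize(f["frame"][b[1]:b[3],b[0]:b[2],::-1],None,fx=5,fy=5))
E
```

```text
time_s: 2.9
tool_pos: [0.6259, 0.0147, 0.2828]
tool_rot: [-3.14, 0.004, 0.54]
ft_force: [0.1, -0.6, -0.8]
width: 0.47
grip_force: 0.0
pos [0.6259 0.0147 0.2828] rot [-3.14   0.004  0.54 ] q [-0.03  0.18  1.07 -0.    1.9   1.  ] F [ 0.1 -0.6 -0.8] t 2.9 w 0.47 g 0.0
shift cm [ 0.12 -0.13  5.88] turn [-0.002  0.004 -0.001]
```

View pics/s2.png

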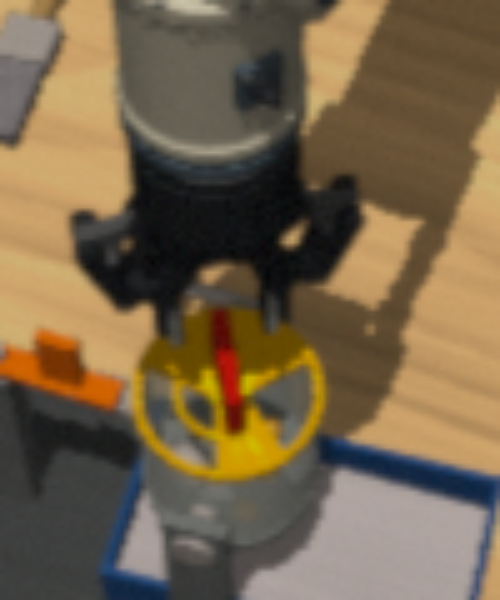

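Fingers at crop (175,325) and (275,320) straddle the bar. I lower and close.

```bash
python3 -m creep '[[[0.1,-0.1,3],[0,0,0],4],[[0,0,2.8],[0,0,0],3],[[0,0,0],[0,0,0],1.8],[[0,0,0],[0,0,0],1.2],[[0,0,0],[0,0,0],0.8],[[0,0,0],[0,0,0],0.6],[[0,0,0],[0,0,0],0.6]]'
```

```text
time_s: 3.65
tool_pos: [0.6259, 0.0169, 0.2291]
tool_rot: [-3.141, 0.001, 0.541]
ft_force: [-6.3, 1.9, -4.2]
width: 0.104
grip_force: 59.9
```

```bash
python3 -m creep '[[[0,0,0],[0,0,-0.12],0.6],[[0,0,0],[0,0,-0.12],0.6],[[0,0,0],[0,0,-0.12],0.6],[[0,0,0],[0,0,-0.12],0.6]]'; python3 -m creep '[[[0,0,0],[0,0,-0.12],0.6],[[0,0,0],[0,0,-0.12],0.6],[[0,0,0],[0,0,-0.12],0.6],[[0,0,0],[0,0,-0.12],0.6]]'
```

```text
time_s: 4.05
tool_pos: [0.6258, 0.017, 0.2291]
tool_rot: [-3.14, -0.0, 1.026]
ft_force: [-5.0, 2.0, -4.1]
width: 0.104
grip_force: 59.9
time_s: 4.45
tool_pos: [0.6256, 0.0171, 0.2291]
tool_rot: [-3.14, -0.001, 1.506]
ft_force: [-6.7, 2.1, -3.2]
width: 0.102
grip_force: 59.9
```

```bash
python3 -m creep '[[[0,0,0],[0,0,-0.126],0.6],[[0,0,0],[0,0,-0.126],0.6],[[0,0,0],[0,0,-0.126],0.6],[[0,0,0],[0,0,-0.126],0.6],[[0,0,0],[0,0,-0.126],0.6],[[0,0,0],[0,0,-0.126],0.6],[[0,0,0],[0,0,-0.126],0.6],[[0,0,0],[0,0,-0.126],0.6],[[0,0,0],[0,0,-0.126],0.6],[[0,0,0],[0,0,-0.126],0.6],[[0,0,0],[0,0,-0.13],0.6],[[0,0,0],[0,0,0],0.6]]'; python3 -m creep '[[[0,0,0],[0,0,0],2],[[0,0,0],[0,0,0],3.5],[[0,0,0],[0,0,0],3.5],[[0,0,-4],[0,0,0],3.5],[[0,0,-4],[0,0,0],3.5],[[0,0,0],[0,0,0],3.5]]'
```

```text
time_s: 5.65
tool_pos: [0.6252, 0.0169, 0.2291]
tool_rot: [3.141, -0.003, 2.895]
ft_force: [-8.3, 1.4, -3.2]
width: 0.104
grip_force: 60.0
time_s: 6.25
tool_pos: [0.6278, 0.0166, 0.316]
tool_rot: [3.139, 0.013, 2.89]
ft_force: [-0.4, -0.7, 1.8]
width: 0.406
grip_force: 0.0
```

```bash
python3 -c "
from h import *
go([.640,-.075,.27],1.719)
f=grab_frame('top');b=(205,100,315,215)
m=mask(f,(0,150,60),(5,255,255),(180,175,310,300))
f=grab_frame('scene');m=mask(f,(0,150,60),(5,255,255),(180,175,310,300));p=cloud(f,m);print(cv2.minAreaRect(p[:,:2].astype(np.float32)*1000))"
```

```text
pos [0.6278 0.0166 0.316 ] rot [3.139 0.013 2.89 ] q [-0.03  0.19  1.   -0.    1.94 -1.35] F [-0.4 -0.7  1.8] t 6.25 w 0.406 g 0.0
shift cm [-3.4  -8.58  4.62] turn [0.01  0.01  1.171]
((616.9243774414062, 13.972906112670898), (70.48651885986328, 31.28902244567871), 22.332984924316406)
```

```bash
python3 -m creep '[[[-1.1,-2.9,0],[0,0,0],3.5],[[-1.1,-2.9,0],[0,0,0],3.5],[[-1.2,-2.8,0],[0,0,0],3.5],[[0,0,0],[0,0,0.146],3.5],[[0,0,0],[0,0,0.146],3.5],[[0,0,0],[0,0,0.146],3.5],[[0,0,0],[0,0,0.146],3.5],[[0,0,0],[0,0,0.146],3.5],[[0,0,0],[0,0,0.146],3.5],[[0,0,0],[0,0,0.146],3.5],[[0,0,0],[0,0,0.146],3.5],[[0,0,3],[0,0,0],3.5]]'
python3 - <<'E'
from h import *
go([.640,-.075,.199],1.719)
f=grab_frame("scene");b=(180,140,300,270)
cv2.imwrite("pics/s3.png",cv2.resize(f["frame"][b[1]:b[3],b[0]:b[2],::-1],None,fx=4.5,fy=4.5))
E
```

```text
time_s: 7.55
tool_pos: [0.6392, -0.0753, 0.2806]
tool_rot: [3.135, 0.002, 1.718]
ft_force: [1.9, 1.0, 0.6]
width: 0.408
grip_force: 0.0
pos [ 0.6392 -0.0753  0.2806] rot [3.135e+00 2.000e-03 1.718e+00] q [-0.17  0.22  1.03 -0.    1.89 -0.32] F [1.9 1.  0.6] t 7.55 w 0.408 g 0.0
shift cm [0.03 0.03 8.16] turn [ 0.006  0.002 -0.001]
```

View pics/s3.png

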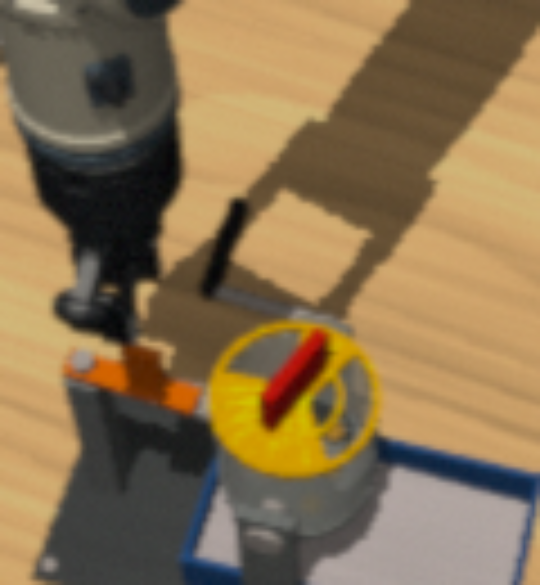

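The cap's grille (crop ~(325,400)) now faces the tray, and the fingers are above the orange tab (crop (147,370)). I lower, close and check.

```bash
python3 -m creep '[[[0,0,3],[0,0,0],3.5],[[0,0,3],[0,0,0],3.5],[[0,0,1.8],[0,0,0],3.5],[[0,0,0],[0,0,0],3.5],[[0,0,0],[0,0,0],2],[[0,0,0],[0,0,0],1],[[0,0,0],[0,0,0],0.4],[[0,0,0],[0,0,0],0.4]]'
```

```text
time_s: 8.4
tool_pos: [0.6364, -0.0756, 0.2011]
tool_rot: [-3.138, 0.0, 1.721]
ft_force: [-10.6, -0.2, 2.9]
width: 0.086
grip_force: 58.4
```

```bash
python3 -m creep '[[[-0.03,0.3,0],[0,0,0.12],0.4],[[-0.03,0.5,0],[0,0,0.12],0.4],[[-0.03,0.5,0],[0,0,0.12],0.4],[[-0.03,0.5,0],[0,0,0.12],0.4]]';python3 -m creep '[[[-0.03,0.5,0],[0,0,0.12],0.4],[[-0.03,0.5,0],[0,0,0.12],0.4],[[-0.03,0.5,0],[0,0,0.12],0.4],[[-0.03,0.5,0],[0,0,0.12],0.4],[[-0.03,0.5,0],[0,0,0.12],0.4],[[-0.03,0.5,0],[0,0,0.12],0.4],[[0,0,0],[0,0,0],0.4]]'
```

```text
time_s: 8.8
tool_pos: [0.6558, -0.0776, 0.2011]
tool_rot: [3.141, 0.001, 1.237]
ft_force: [-3.4, -2.4, 1.2]
width: 0.083
grip_force: 58.8
time_s: 9.5
tool_pos: [0.6784, -0.0966, 0.201]
tool_rot: [3.141, 0.0, 0.52]
ft_force: [-5.7, -0.4, 2.9]
width: 0.086
grip_force: 59.2
```

```bash
python3 -m creep '[[[0,0,0],[0,0,0],1.5],[[0,0,0],[0,0,0],3.5],[[0,0,0],[0,0,0],3.5],[[0,0,-4],[0,0,0],3.5],[[0,0,-4],[0,0,0.14],3.5],[[0,0,-2],[0,0,0.13],3.5],[[0,0,0],[0,0,0.13],3.5]]'
cat >> h.py <<'E'
YAW=.125;O=np.array([.6255,.017,.150]);S=Ro.from_euler("z",YAW)
def pose(th,back=0,dx=0,tilt=lambda t:.7-1.4*t/3.05):
    a=np.deg2rad(172)-th
    p=np.array([-.112+dx,.08*np.cos(a),.08*np.sin(a)])
    R=S*Ro.from_euler("x",tilt(th))*Ro.from_euler("x",np.pi)
    return O+S.apply(p)+R.apply([0,0,.005-back]),R
def arc(t0,t1,n,**k):
    ts=np.linspace(t0,t1,n+1)
    for a,b in zip(ts,ts[1:]):
        p,R=pose(a,**k);q,Q=pose(b,**k)
        print(round(b,2),np.round(R.inv().apply(q-p)*100,2).tolist(),np.round((R.inv()*Q).as_rotvec(),3).tolist())
E
python3 -c "
from h import *
for b in (.10,0):
    p,R=pose(0,b);print(p);go(p,rpy=R.as_euler('xyz'))
s=grab_frame('scene');b=(180,150,310,300)
m=mask(s,(7,130,60),(19,255,255),b);p=cloud(s,m);q=p[(p[:,2]>.19)&(p[:,1]<-.06)];print('tab',len(q),q.mean(0))
h=cv2.cvtColor(s['frame'],cv2.COLOR_RGB2HSV);k=np.zeros_like(m);k[b[1]:b[3],b[0]:b[2]]=(h[b[1]:b[3],b[0]:b[2],2]<45)
p=cloud(s,k);q=p[(p[:,2]>.15)&(p[:,2]<.18)&(p[:,0]<.56)];print('crank',len(q),q.mean(0))
"
```

```text
time_s: 10.2
tool_pos: [0.6796, -0.0956, 0.3052]
tool_rot: [3.139, -0.009, 0.119]
ft_force: [1.2, -0.1, -0.3]
width: 0.407
grip_force: 0.0
[ 0.53188095 -0.13629008  0.23379386]
pos [ 0.6796 -0.0956  0.3052] rot [ 3.139 -0.009  0.119] q [-0.19  0.36  0.82  0.    1.96  1.26] F [ 1.2 -0.1 -0.3] t 10.2 w 0.407 g 0.0
shift cm [-15.22   2.27   7.02] turn [ 0.703 -0.01  -0.003]
[ 0.52384919 -0.07237095  0.15730964]
pos [ 0.6796 -0.0956  0.3052] rot [ 3.139 -0.009  0.119] q [-0.19  0.36  0.82  0.    1.96  1.26] F [ 1.2 -0.1 -0.3] t 10.2 w 0.407 g 0.0
shift cm [-15.32  -4.19  14.65] turn [ 0.703 -0.01  -0.003]
tab 47 [ 0.68243243 -0.09205363  0.2105503 ]
crank 65 [ 0.52352321 -0.07411976  0.16644052]
```

```bash
python3 -m creep '[[[-3.8,0.6,0],[0,0,0],3.5],[[-3.8,0.6,0],[0,0,0],3.5],[[-3.8,0.6,0],[0,0,0],3.5],[[-3.8,0.6,0],[0,0,0],3.5],[[0,0,0],[0.14,0,0],3.5],[[0,0,0],[0.14,0,0],3.5],[[0,0,0],[0.14,0,0],3.5],[[0,0,0],[0.14,0,0],3.5],[[0,0,0],[0.14,0,0],3.5],[[0,0,0],[0,0,0],3.5]]'
python3 -c "
from h import *
for b in (.06,0):
    p,R=pose(0,b);go(p,rpy=R.as_euler('xyz'))
"
```

```text
time_s: 11.25
tool_pos: [0.5306, -0.1403, 0.2945]
tool_rot: [-2.435, 0.005, 0.121]
ft_force: [0.6, -0.2, -1.4]
width: 0.413
grip_force: 0.0
pos [ 0.5306 -0.1403  0.2945] rot [-2.435  0.005  0.121] q [-0.61  0.25  1.11  0.64  2.2   1.11] F [ 0.6 -0.2 -1.4] t 11.25 w 0.413 g 0.0
shift cm [0.21 3.68 8.86] turn [-0.007  0.001 -0.007]
pos [ 0.5306 -0.1403  0.2945] rot [-2.435  0.005  0.121] q [-0.61  0.25  1.11  0.64  2.2   1.11] F [ 0.6 -0.2 -1.4] t 11.25 w 0.413 g 0.0
shift cm [ 0.22  3.72 14.86] turn [-0.007  0.001 -0.007]
```

```bash
python3 -m creep '[[[0.1,1.9,2.2],[0,0,0],3.5],[[0.1,1.8,2.2],[0,0,0],3.5],[[0,0,2.2],[0,0,0],3.5],[[0,0,2.2],[0,0,0],3.5],[[0,0,0],[0,0,0],3.5]]'
python3 -c "
from h import *
p,R=pose(0,0);go(p,rpy=R.as_euler('xyz'))
f=grab_frame('scene');b=(180,130,310,270)
cv2.imwrite('pics/s4.png',cv2.resize(f['frame'][b[1]:b[3],b[0]:b[2],::-1],None,fx=4,fy=4))
"
```

```text
time_s: 11.75
tool_pos: [0.5286, -0.1076, 0.2063]
tool_rot: [-2.443, 0.002, 0.127]
ft_force: [0.2, 0.3, 0.6]
width: 0.411
grip_force: 0.0
pos [ 0.5286 -0.1076  0.2063] rot [-2.443e+00  2.000e-03  1.270e-01] q [-0.57  0.2   1.31  0.59  2.04  1.04] F [0.2 0.3 0.6] t 11.75 w 0.411 g 0.0
shift cm [-0.02  0.42  6.04] turn [0.001 0.002 0.   ]
```

View pics/s4.png

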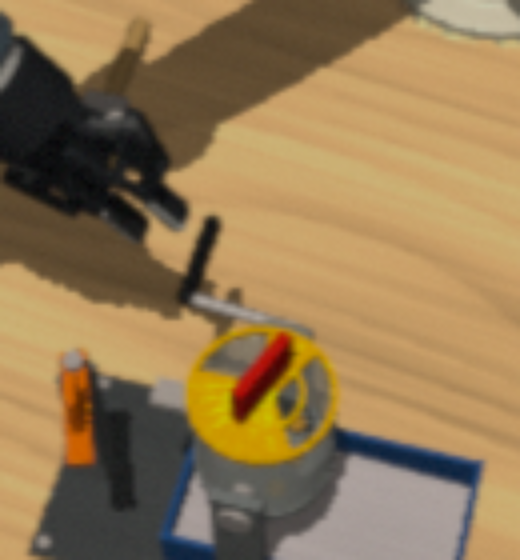

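The hasp (crop (80,410)) is clear of the lug, and the fingers point at the black bar (crop (205,255)). I advance and close.

```bash
python3 -m creep '[[[0,0.4,2],[0,0,0],3.5],[[0,0,2],[0,0,0],3.5],[[0,0,2],[0,0,0],3.5],[[0,0,0],[0,0,0],3.5],[[0,0,0],[0,0,0],2],[[0,0,0],[0,0,0],1.2],[[0,0,0],[0,0,0],1.2],[[0,0,0],[0,0,0],1.2]]'
python3 -c "
from h import *
p,R=pose(0,0);go(p,rpy=R.as_euler('xyz'))
arc(0,1.0,10)"
```

```text
time_s: 12.6
tool_pos: [0.5257, -0.0754, 0.1613]
tool_rot: [-2.443, -0.003, 0.122]
ft_force: [-0.8, -4.1, 5.6]
width: 0.148
grip_force: 32.5
pos [ 0.5257 -0.0754  0.1613] rot [-2.443 -0.003  0.122] q [-0.53  0.17  1.43  0.58  1.95  1.02] F [-0.8 -4.1  5.6] t 12.6 w 0.148 g 32.5
shift cm [-0.15  0.01  0.51] turn [ 0.002 -0.004 -0.001]
0.1 [-0.0, -0.6, -0.5] [-0.046, 0.0, 0.0]
0.2 [-0.0, -0.62, -0.47] [-0.046, -0.0, -0.0]
0.3 [0.0, -0.65, -0.43] [-0.046, 0.0, 0.0]
0.4 [-0.0, -0.67, -0.4] [-0.046, 0.0, -0.0]
0.5 [0.0, -0.69, -0.36] [-0.046, -0.0, 0.0]
0.6 [0.0, -0.71, -0.32] [-0.046, 0.0, 0.0]
0.7 [-0.0, -0.73, -0.28] [-0.046, 0.0, 0.0]
0.8 [0.0, -0.74, -0.24] [-0.046, -0.0, 0.0]
0.9 [0.0, -0.75, -0.2] [-0.046, 0.0, 0.0]
1.0 [-0.0, -0.76, -0.15] [-0.046, -0.0, 0.0]
```

```bash
python3 -m creep '[[[0,0,0.4],[0,0,0],2.2],[[0,0,0],[0,0,0],2.2],[[0,0,0],[0,0,0],1.2],[[0,0,0],[0,0,0],1.2],[[0,-0.6,-0.5],[-0.046,0,0],1.2],[[0,-0.62,-0.47],[-0.046,0,0],1.2],[[0,-0.65,-0.43],[-0.046,0,0],1.2],[[0,-0.67,-0.4],[-0.046,0,0],1.2],[[0,-0.69,-0.36],[-0.046,0,0],1.2]]'
python3 -c "
from h import *
p,R=pose(.5,0);go(p,rpy=R.as_euler('xyz'))"
```

```text
time_s: 13.5
tool_pos: [0.523, -0.0597, 0.1914]
tool_rot: [-2.677, 0.002, 0.12]
ft_force: [1.6, -5.7, -6.0]
width: 0.152
grip_force: 34.2
pos [ 0.523  -0.0597  0.1914] rot [-2.677e+00  2.000e-03  1.200e-01] q [-0.42  0.03  1.45  0.42  1.89  1.12] F [ 1.6 -5.7 -6. ] t 13.5 w 0.152 g 34.2
shift cm [-0.07 -0.21 -0.11] turn [ 0.006 -0.001 -0.005]
```

```bash
python3 -m creep '[[[0,-0.71,-0.32],[-0.046,0,0],1.2],[[0,-0.73,-0.28],[-0.046,0,0],1.2],[[0,-0.74,-0.24],[-0.046,0,0],1.2],[[0,-0.75,-0.2],[-0.046,0,0],1.2],[[0,-0.76,-0.15],[-0.046,0,0],1.2]]'
python3 -c "
from h import *
p,R=pose(1.0,0);go(p,rpy=R.as_euler('xyz'))
arc(1.0,3.05,20)"
```

```text
time_s: 14.0
tool_pos: [0.5196, -0.0315, 0.2183]
tool_rot: [-2.91, -0.001, 0.119]
ft_force: [-3.6, -11.1, 5.6]
width: 0.149
grip_force: 34.3
pos [ 0.5196 -0.0315  0.2183] rot [-2.91e+00 -1.00e-03  1.19e-01] q [-0.26 -0.08  1.46  0.22  1.84  1.24] F [ -3.6 -11.1   5.6] t 14.0 w 0.149 g 34.3
shift cm [-0.09 -0.25  0.11] turn [ 0.01  -0.003 -0.006]
1.1 [-0.0, -0.79, -0.11] [-0.047, -0.0, -0.0]
1.2 [-0.0, -0.79, -0.07] [-0.047, -0.0, 0.0]
1.31 [0.0, -0.8, -0.02] [-0.047, 0.0, -0.0]
1.41 [-0.0, -0.8, 0.02] [-0.047, 0.0, 0.0]
1.51 [0.0, -0.79, 0.07] [-0.047, 0.0, 0.0]
1.62 [0.0, -0.79, 0.11] [-0.047, 0.0, 0.0]
1.72 [-0.0, -0.78, 0.16] [-0.047, -0.0, -0.0]
1.82 [0.0, -0.77, 0.2] [-0.047, -0.0, 0.0]
1.92 [-0.0, -0.76, 0.25] [-0.047, 0.0, 0.0]
2.02 [0.0, -0.74, 0.29] [-0.047, -0.0, 0.0]
2.13 [-0.0, -0.73, 0.33] [-0.047, 0.0, -0.0]
2.23 [0.0, -0.71, 0.37] [-0.047, 0.0, 0.0]
2.33 [-0.0, -0.69, 0.41] [-0.047, -0.0, 0.0]
2.43 [0.0, -0.66, 0.45] [-0.047, -0.0, 0.0]
2.54 [0.0, -0.64, 0.49] [-0.047, 0.0, -0.0]
2.64 [-0.0, -0.61, 0.52] [-0.047, 0.0, 0.0]
2.74 [-0.0, -0.58, 0.56] [-0.047, -0.0, -0.0]
2.84 [-0.0, -0.55, 0.59] [-0.047, 0.0, 0.0]
2.95 [0.0, -0.51, 0.62] [-0.047, -0.0, -0.0]
3.05 [-0.0, -0.48, 0.65] [-0.047, 0.0, -0.0]
```

```bash
python3 -m creep '[[[0,-0.82,-0.08],[-0.047,0,0],1.2],[[0,-0.81,-0.07],[-0.047,0,0],1.2],[[0,-0.8,-0.02],[-0.047,0,0],1.2],[[0,-0.8,0.02],[-0.047,0,0],1.2],[[0,-0.79,0.07],[-0.047,0,0],1.2],[[0,-0.79,0.11],[-0.047,0,0],1.2],[[0,-0.78,0.16],[-0.047,0,0],1.2],[[0,-0.77,0.2],[-0.047,0,0],1.2],[[0,-0.76,0.25],[-0.047,0,0],1.2]]'
python3 -c "
from h import *
p,R=pose(1.92,0);go(p,rpy=R.as_euler('xyz'))"
```

```text
time_s: 14.9
tool_pos: [0.5112, 0.0396, 0.217]
tool_rot: [2.954, -0.004, 0.121]
ft_force: [-0.8, -4.9, 7.1]
width: 0.148
grip_force: 34.7
pos [0.5112 0.0396 0.217 ] rot [ 2.954 -0.004  0.121] q [ 0.13 -0.15  1.53 -0.19  1.76  1.54] F [-0.8 -4.9  7.1] t 14.9 w 0.148 g 34.7
shift cm [-0.14 -0.02  0.13] turn [ 0.007 -0.003 -0.004]
```

```bash
python3 -m creep '[[[0,-0.74,0.29],[-0.047,0,0],1.2],[[0,-0.73,0.33],[-0.047,0,0],1.2],[[0,-0.71,0.37],[-0.047,0,0],1.2],[[0,-0.69,0.41],[-0.047,0,0],1.2],[[0,-0.66,0.45],[-0.047,0,0],1.2],[[0,-0.64,0.49],[-0.047,0,0],1.2],[[0,-0.61,0.52],[-0.047,0,0],1.2],[[0,-0.58,0.56],[-0.047,0,0],1.2],[[0,-0.55,0.59],[-0.047,0,0],1.2],[[0,-0.51,0.62],[-0.047,0,0],1.2],[[0,-0.48,0.65],[-0.047,0,0],1.2]]'
python3 -m creep '[[[0,0,0],[0,0,0],1.2],[[0,0,0],[0,0,0],1.2],[[0,0,0],[0,0,0],1.2],[[0,0,0],[0,0,0],1.2]]'
python3 -c "
from h import *
p,R=pose(3.05,0);go(p,rpy=R.as_euler('xyz'))
im=[]
for n,b in(('scene',(210,190,310,300)),('top',(205,120,300,215))):
    f=grab_frame(n);im.append(cv2.resize(f['frame'][b[1]:b[3],b[0]:b[2],::-1],(400,400),interpolation=cv2.INTER_CUBIC))
cv2.imwrite('pics/c5.png',np.hstack(im))
"
```

```text
time_s: 16.0
tool_pos: [0.5066, 0.0796, 0.143]
tool_rot: [2.437, -0.003, 0.122]
ft_force: [-0.2, -5.3, 6.2]
width: 0.146
grip_force: 35.3
time_s: 16.4
tool_pos: [0.5065, 0.0797, 0.1414]
tool_rot: [2.44, -0.001, 0.123]
ft_force: [2.8, -4.9, 0.3]
width: 0.153
grip_force: 34.6
pos [0.5065 0.0797 0.1414] rot [ 2.44e+00 -1.00e-03  1.23e-01] q [ 0.48  0.03  1.62 -0.66  1.74  1.9 ] F [ 2.8 -4.9  0.3] t 16.4 w 0.153 g 34.6
shift cm [-0.17  0.08 -0.05] turn [ 0.002  0.001 -0.003]
```

View pics/c5.png

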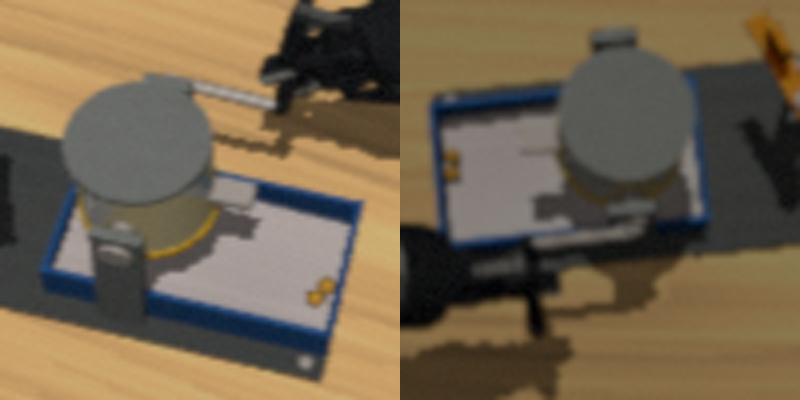

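Two brass balls are at the tray's far end (left crop (320,292), right crop (450,165)); the third is not visible. I tip back to 1.2 and over again.

```bash
python3 -c "
from h import *
arc(3.05,1.2,12)"
```

```text
2.9 [-0.0, 0.79, -0.92] [0.071, 0.0, 0.0]
2.74 [0.0, 0.86, -0.85] [0.071, 0.0, 0.0]
2.59 [-0.0, 0.93, -0.77] [0.071, -0.0, 0.0]
2.43 [-0.0, 0.99, -0.69] [0.071, 0.0, -0.0]
2.28 [0.0, 1.04, -0.6] [0.071, 0.0, 0.0]
2.12 [-0.0, 1.09, -0.51] [0.071, 0.0, 0.0]
1.97 [0.0, 1.13, -0.41] [0.071, 0.0, -0.0]
1.82 [-0.0, 1.16, -0.32] [0.071, -0.0, 0.0]
1.66 [0.0, 1.18, -0.22] [0.071, 0.0, -0.0]
1.51 [0.0, 1.19, -0.11] [0.071, 0.0, -0.0]
1.35 [-0.0, 1.2, -0.01] [0.071, 0.0, 0.0]
1.2 [0.0, 1.19, 0.09] [0.071, 0.0, 0.0]
```

```bash
python3 -m creep '[[[0,0.79,-0.92],[0.071,0,0],1.2],[[0,0.86,-0.85],[0.071,0,0],1.2],[[0,0.93,-0.77],[0.071,0,0],1.2],[[0,0.99,-0.69],[0.071,0,0],1.2],[[0,1.04,-0.6],[0.071,0,0],1.2],[[0,1.09,-0.51],[0.071,0,0],1.2],[[0,1.13,-0.41],[0.071,0,0],1.2],[[0,1.16,-0.32],[0.071,0,0],1.2],[[0,1.18,-0.22],[0.071,0,0],1.2],[[0,1.19,-0.11],[0.071,0,0],1.2],[[0,1.2,-0.01],[0.071,0,0],1.2],[[0,1.19,0.09],[0.071,0,0],1.2]]'
python3 -m creep '[[[0,0,0],[0,0,0],1.2],[[0,0,0],[0,0,0],1.2],[[0,0,0],[0,0,0],1.2]]'
python3 -c "
from h import *
p,R=pose(1.2,0);go(p,rpy=R.as_euler('xyz'))
for n,b in(('scene',(210,190,310,300)),('top',(205,120,300,215))):
    f=grab_frame(n)
    m=mask(f,(12,120,60),(28,255,255),b)
    for c in cv2.findContours(m,0,2)[0]:
        x=c[:,0].mean(0)
        print(n,x,cv2.contourArea(c),S.inv().apply(ray(f,x,.025)-O)[0][:2])
"
```

```text
time_s: 17.7
tool_pos: [0.5178, -0.0118, 0.2258]
tool_rot: [-2.984, -0.006, 0.126]
ft_force: [-5.2, 5.9, 8.2]
width: 0.15
grip_force: 34.4
time_s: 18.0
tool_pos: [0.5181, -0.0143, 0.2248]
tool_rot: [-2.992, -0.004, 0.122]
ft_force: [-1.7, -4.1, 11.9]
width: 0.147
grip_force: 35.1
pos [ 0.5181 -0.0143  0.2248] rot [-2.992 -0.004  0.122] q [-0.18 -0.11  1.47  0.15  1.82  1.3 ] F [-1.7 -4.1 11.9] t 18.0 w 0.147 g 35.1
shift cm [-0.15  0.02  0.18] turn [-0.001 -0.005 -0.003]
scene [256.75 298.75] 0.5 [0.12421555 0.06634833]
scene [286. 295.] 0.0 [0.09253069 0.14449633]
scene [229.5 295. ] 0.0 [ 0.13354342 -0.01156287]
scene [283. 294.] 0.0 [0.09187772 0.1355848 ]
scene [238.42857143 291.28571429] 0.5 [0.11669032 0.01010696]
scene [296.82142857 290.67857143] 228.0 [0.07229456 0.17199485]
scene [240.74042553 290.55319149] 609.5 [0.11294167 0.01594025]
scene [290.90909091 270.81818182] 15.0 [0.01782238 0.14345058]
scene [302.36666667 273.96666667] 234.5 [0.01876925 0.17811672]
scene [271.02564103 224.13675214] 2681.5 [-0.11918379  0.05064477]
scene [227.29213483 206.25842697] 819.0 [-0.1469
[... 1118 characters left out ...]
5857466]
top [261. 131.] 0.0 [ 0.09318455 -0.02282721]
top [283. 128.] 0.0 [ 0.09553902 -0.1005667 ]
top [265. 127.] 0.0 [ 0.10600462 -0.03831061]
top [263. 127.] 0.0 [ 0.10676926 -0.0313444 ]
top [282.5 126. ] 0.0 [ 0.10290587 -0.09965557]
top [280. 126.] 0.0 [ 0.10386152 -0.09095078]
top [248.5 126.5] 0.0 [0.11411251 0.01899068]
top [234.08333333 125.5       ] 15.5 [0.12323123 0.06890404]
top [214.52380952 124.33333333] 15.0 [0.13493559 0.13678826]
top [276.32394366 125.16901408] 228.5 [ 0.10825248 -0.07848782]
top [222. 120.] 0.0 [0.14772297 0.10919471]
top [216.5 120. ] 0.0 [0.14983746 0.12843308]
top [213.5 120. ] 0.0 [0.15099101 0.13892852]
top [206.5 120. ] 0.0 [0.15368318 0.16342279]
```

```bash
python3 -m creep '[[[0,-0.8,0],[-0.047,0,0],1.2],[[0,-0.8,0.05],[-0.047,0,0],1.2],[[0,-0.79,0.1],[-0.047,0,0],1.2],[[0,-0.79,0.13],[-0.047,0,0],1.2],[[0,-0.78,0.16],[-0.047,0,0],1.2],[[0,-0.77,0.2],[-0.047,0,0],1.2],[[0,-0.76,0.25],[-0.047,0,0],1.2],[[0,-0.74,0.29],[-0.047,0,0],1.2],[[0,-0.73,0.33],[-0.047,0,0],1.2]]'
python3 -m creep '[[[0,-0.71,0.37],[-0.047,0,0],1.2],[[0,-0.69,0.41],[-0.047,0,0],1.2],[[0,-0.66,0.45],[-0.047,0,0],1.2],[[0,-0.64,0.49],[-0.047,0,0],1.2],[[0,-0.61,0.52],[-0.047,0,0],1.2],[[0,-0.58,0.56],[-0.047,0,0],1.2],[[0,-0.55,0.59],[-0.047,0,0],1.2],[[0,-0.51,0.62],[-0.047,0,0],1.2],[[0,-0.48,0.65],[-0.047,0,0],1.2]]'
python3 -m creep '[[[0,0,0],[0,0,0],1.2],[[0,0,0],[0,0,0],1.2],[[0,0,0],[0,0,0],1.2],[[0,0,0],[0,0,0],1.2],[[0,0,0],[0,0,0],1.2],[[0,0,0],[0,0,0],1.2]]'
cat >> h.py <<'E'
def balls():
    for n in("scene","top"):
        f=grab_frame(n);q=proj(f,O+S.apply(np.array([[x,y,.03-.15] for x in(-.05,.05) for y in(.05,.142)])))
        hull=cv2.convexHull(q.astype(np.int32));k=np.zeros(f["depth"].shape,np.uint8);cv2.fillConvexPoly(k,hull,255)
        m=mask(f,(12,120,60),(30,255,255),(0,0,512,384))&k
        for c in cv2.findContours(m,0,2)[0]:
            x=c[:,0].mean(0)
            z=np.zeros_like(m);cv2.drawContours(z,[c],-1,255,-1)
            print(n,x.round(1),(z>0).sum(),(S.inv().apply(ray(f,x,.022)-O)[0][:2]*1000).round())
E
python3 -c "
from h import *
p,R=pose(3.05,0);go(p,rpy=R.as_euler('xyz'));balls()"
```

```text
time_s: 19.0
tool_pos: [0.5099, 0.0528, 0.2068]
tool_rot: [2.866, -0.004, 0.122]
ft_force: [0.7, -5.5, 5.6]
width: 0.152
grip_force: 35.9
time_s: 19.9
tool_pos: [0.5066, 0.0801, 0.1423]
tool_rot: [2.444, -0.003, 0.122]
ft_force: [-0.6, -1.8, 6.2]
width: 0.147
grip_force: 35.1
time_s: 20.5
tool_pos: [0.5065, 0.0802, 0.1406]
tool_rot: [2.447, -0.001, 0.123]
ft_force: [3.0, -3.8, -1.2]
width: 0.149
grip_force: 34.5
pos [0.5065 0.0802 0.1406] rot [ 2.447e+00 -1.000e-03  1.230e-01] q [ 0.48  0.02  1.62 -0.65  1.74  1.9 ] F [ 3.  -3.8 -1.2] t 20.5 w 0.149 g 34.5
shift cm [-0.18  0.17 -0.08] turn [-0.005  0.    -0.003]
scene [290.  270.1] 12 [ 15. 140.]
scene [292.5 259.5] 6 [-20. 141.]
scene [262. 252.] 1 [-20.  46.]
scene [263. 249.] 3 [-31.  46.]
top [217.5 168.5] 6 [-23. 141.]
top [216.7 159.1] 13 [ 11. 141.]
```

A third ball has appeared at stand x ≈ -21, seen consistently in both views, so all three are out. Now I stand the drum upright.

```bash
python3 -m creep '[[[0,0.85,-0.92],[0.071,0,0],1.2],[[0,0.9,-0.85],[0.071,0,0],1.2],[[0,0.93,-0.77],[0.071,0,0],1.2],[[0,0.99,-0.69],[0.071,0,0],1.2],[[0,1.04,-0.6],[0.071,0,0],1.2],[[0,1.09,-0.51],[0.071,0,0],1.2],[[0,1.13,-0.41],[0.071,0,0],1.2],[[0,1.16,-0.32],[0.071,0,0],1.2],[[0,1.18,-0.22],[0.071,0,0],1.2],[[0,1.19,-0.11],[0.071,0,0],1.2],[[0,1.2,-0.01],[0.071,0,0],1.2],[[0,1.19,0.09],[0.071,0,0],1.2]]'
python3 -m creep '[[[0,0,0],[0,0,0],1.2],[[0,0,0],[0,0,0],1.2]]'
python3 -c "
from h import *
p,R=pose(1.2,0);go(p,rpy=R.as_euler('xyz'));arc(1.2,0,12)"
```

```text
time_s: 21.8
tool_pos: [0.518, -0.0127, 0.2254]
tool_rot: [-2.978, -0.007, 0.126]
ft_force: [-2.7, 6.5, 3.0]
width: 0.148
grip_force: 34.5
time_s: 22.0
tool_pos: [0.5183, -0.0156, 0.2241]
tool_rot: [-2.985, -0.005, 0.121]
ft_force: [-1.7, -3.9, 11.4]
width: 0.147
grip_force: 35.7
pos [ 0.5183 -0.0156  0.2241] rot [-2.985 -0.005  0.121] q [-0.19 -0.11  1.47  0.16  1.82  1.29] F [-1.7 -3.9 11.4] t 22.0 w 0.147 g 35.7
shift cm [-0.16 -0.12  0.14] turn [-0.008 -0.005 -0.003]
1.1 [-0.0, 0.77, 0.1] [0.046, 0.0, 0.0]
1.0 [-0.0, 0.76, 0.15] [0.046, 0.0, 0.0]
0.9 [0.0, 0.75, 0.19] [0.046, 0.0, -0.0]
0.8 [-0.0, 0.74, 0.23] [0.046, 0.0, -0.0]
0.7 [-0.0, 0.73, 0.27] [0.046, 0.0, 0.0]
0.6 [0.0, 0.71, 0.31] [0.046, 0.0, 0.0]
0.5 [-0.0, 0.69, 0.35] [0.046, -0.0, 0.0]
0.4 [-0.0, 0.67, 0.39] [0.046, 0.0, -0.0]
0.3 [0.0, 0.65, 0.43] [0.046, -0.0, 0.0]
0.2 [-0.0, 0.63, 0.46] [0.046, 0.0, -0.0]
0.1 [0.0, 0.6, 0.5] [0.046, 0.0, 0.0]
0.0 [0.0, 0.57, 0.53] [0.046, 0.0, -0.0]
```

```bash
python3 -m creep '[[[0,0.7,0.15],[0.046,0,0],1.2],[[0,0.75,0.18],[0.046,0,0],1.2],[[0,0.75,0.19],[0.046,0,0],1.2],[[0,0.74,0.23],[0.046,0,0],1.2],[[0,0.73,0.27],[0.046,0,0],1.2],[[0,0.71,0.31],[0.046,0,0],1.2],[[0,0.69,0.35],[0.046,0,0],1.2],[[0,0.67,0.39],[0.046,0,0],1.2],[[0,0.65,0.43],[0.046,0,0],1.2],[[0,0.63,0.46],[0.046,0,0],1.2],[[0,0.6,0.5],[0.046,0,0],1.2],[[0,0.57,0.53],[0.046,0,0],1.2]]'
python3 -m creep '[[[0,0,0],[0,0,0],1.2],[[0,0,0],[0,0,0],1.2]]'
python3 -c "
from h import *
p,R=pose(0,0);go(p,rpy=R.as_euler('xyz'))"
```

```text
time_s: 23.2
tool_pos: [0.525, -0.0705, 0.1562]
tool_rot: [-2.429, -0.003, 0.123]
ft_force: [-0.2, 0.2, 8.7]
width: 0.15
grip_force: 38.3
time_s: 23.4
tool_pos: [0.5251, -0.0707, 0.1558]
tool_rot: [-2.43, -0.002, 0.123]
ft_force: [-0.2, -0.7, 6.7]
width: 0.148
grip_force: 38.0
pos [ 0.5251 -0.0707  0.1558] rot [-2.43e+00 -2.00e-03  1.23e-01] q [-0.53  0.17  1.44  0.59  1.94  1.02] F [-0.2 -0.7  6.7] t 23.4 w 0.148 g 38.0
shift cm [-0.14  0.01 -0.21] turn [-0.011 -0.003 -0.   ]
```

```bash
python3 -m creep '[[[0,0.25,0.2],[0,0,0],1.2],[[0,0,0],[0,0,0],1.2],[[0,0,0],[0,0,0],1.2]]'
python3 -m creep '[[[0,0.2,0.15],[0,0,0],1.2],[[0,0,0],[0,0,0],1.2],[[0,0,0],[0,0,0],1.2]]'
```

```text
time_s: 23.7
tool_pos: [0.5251, -0.0708, 0.1555]
tool_rot: [-2.43, -0.005, 0.125]
ft_force: [-3.3, -2.2, 17.0]
width: 0.149
grip_force: 38.8
time_s: 24.0
tool_pos: [0.5252, -0.0708, 0.1553]
tool_rot: [-2.429, -0.007, 0.126]
ft_force: [-6.5, -0.7, 25.1]
width: 0.149
grip_force: 39.4
```

The drum is against its upright stop. I relax, open and retreat.

```bash
python3 -m creep '[[[0,-0.45,-0.3],[0,0,0],1.2],[[0,0,0],[0,0,0],2.5],[[0,0,0],[0,0,0],3.5],[[0,0,0],[0,0,0],3.5],[[0,0,-2],[0,0,0],3.5],[[0,0,-3],[0,0,0],3.5],[[0,0,-4],[0,0,0],3.5],[[0,0,-4],[0,0,0],3.5],[[0,0,-4],[0,0,0],3.5],[[0,0,0],[0,0,0],3.5]]'
python3 -c "
from h import *
p,R=pose(0,0);go(p,rpy=R.as_euler('xyz'));balls()
im=[]
for n,b in(('scene',(190,175,310,295)),('top',(205,115,315,225))):
    f=grab_frame(n);im.append(cv2.resize(f['frame'][b[1]:b[3],b[0]:b[2],::-1],(400,400),interpolation=cv2.INTER_CUBIC))
    h=cv2.cvtColor(f['frame'],cv2.COLOR_RGB2HSV);k=np.zeros(h.shape[:2],np.uint8);k[150:280,180:310]=h[150:280,180:310,2]<45
    p=cloud(f,k);q=p[(p[:,2]>.14)&(p[:,2]<.18)&(p[:,0]<.56)&(p[:,0]>.48)&(p[:,1]>-.1)];print('crank',len(q),q.mean(0))
cv2.imwrite('pics/c6.png',np.hstack(im))
"
```

```text
time_s: 25.0
tool_pos: [0.5387, -0.1831, 0.2861]
tool_rot: [-2.436, -0.004, 0.121]
ft_force: [0.4, -0.9, 0.7]
width: 0.405
grip_force: 0.0
pos [ 0.5387 -0.1831  0.2861] rot [-2.436 -0.004  0.121] q [-0.66  0.33  1.03  0.62  2.22  1.06] F [ 0.4 -0.9  0.7] t 25.0 w 0.405 g 0.0
shift cm [-0.2  -0.14 17.05] turn [-0.006 -0.006 -0.001]
scene [290.  270.1] 12 [ 15. 140.]
scene [292.5 259.5] 6 [-20. 141.]
top [217.5 168.5] 6 [-23. 141.]
top [216.8 161. ] 7 [  4. 141.]
top [216.5 156.8] 5 [ 19. 141.]
top [241.1 147.7] 13 [42. 52.]
crank 47 [ 0.52777112 -0.07295793  0.16717207]
crank 79 [ 0.5268619  -0.07209592  0.1665898 ]
```

View pics/c6.png

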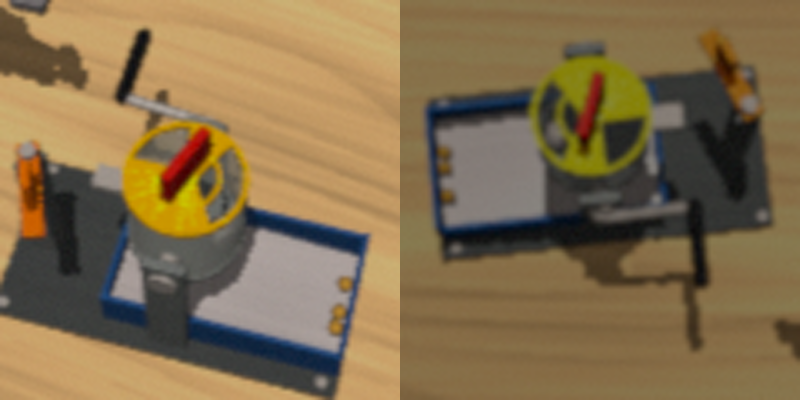

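Three brass balls lie in the tray (right crop (445,152), (445,170), (447,197)). The drum is upright with its crank at the start pose, the grille is at the pouring side and the gripper is clear.

```bash
python3 -c "
from rig import *
print(job_done())"
```

```text
the job is handed in; nothing more can be done
None
```

I turned the cap to the grille and swung the hasp off. Two tips dropped all three small balls into the tray, then I stood the drum upright, let go and handed the job in at about 25 s; no ball was seen outside the tray, but I didn't confirm by camera that the large ball is still in the drum.

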